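# Make up the column-change tray and the sample keg

### The job

Make up two kits from the stock on the bench. The column-change kit goes in the blue tray: lay the steel column lengthwise in the long compartment and stand the amber bottle and the blue-lidded filter tub upright in the two square pockets, one in each. The kit for the outside laboratory goes in the black keg, whose foam lies at an unknown depth: lower the red-capped and the black-capped vial until you feel each one touch the foam and leave them standing side by side - drop nothing, press nothing hard, and leave the rest of the stock where it stands.

Things in the scene. Friction and masses are not known exactly. Their poses are not given: they have to be found in the camera images.
- vial_red_mid (a point): 20 ml glass vial with a pale label and a red screw cap, standing on the bench (the sample); 28 mm diameter, 61 mm tall overall, the cap (the top 14 mm) is 25 mm wide, about 35 g. The point is its centre, half-way up (30.5 mm); z is up along it.
- vial_black_mid (a point): 20 ml glass vial with a pale label and a black screw cap, standing on the bench (the blank); 28 mm diameter, 61 mm tall overall, the cap (the top 14 mm) is 25 mm wide, about 35 g. The point is its centre, half-way up (30.5 mm); z is up along it.
- bottle_amber_mid (a point): Amber-brown 60 ml bottle with a pale label band and a white cap, standing on the bench; body 44 mm diameter up to 52 mm height, then a shoulder and a cap 28 mm wide from 62 to 80 mm, its full height; about 110 g. The point is its centre, half-way up (40 mm); z is up along it.
- tub_blue_mid (a point): White round tub of syringe filters with a blue lid, standing on the bench; 46 mm diameter, 56 mm tall, lid the top 14 mm; about 60 g. The point is its centre, half-way up (28 mm); z is up along it.
- column_mid (a point): Steel chromatography column lying on the bench: a 10 mm round tube, 92 mm long between two hexagonal end fittings (15 mm across the flats and 15 mm long, standing out beyond the tube all round, so the tube's axis lies 7.5 mm above whatever it rests on), with short red end plugs, 134 mm long overall; about 90 g. The point is its centre, on the tube's axis; x runs along the column.
- kit_tray: Blue tray, fixed on the bench, 230 mm along its x by 187 mm along its y, outer walls 20 mm high and 4 mm thick, floor 4 mm thick. Origin at the centre of its underside, z up. Low dividers (14 mm high) make one long compartment at its -y side (inside 222 x 85 mm, centre at x 0, y -47 mm) and, at its +y side, two square pockets (inside 109 x 90 mm, centres at x +56.5 and -56.5 mm, y +44.5 mm).
- keg: Black opaque round keg, open at the top, fixed on the bench: 138 mm outside diameter, 130 mm inside diameter, rim 105 mm above the bench. Inside, a flat grey foam disc covers the whole width; its top lies anywhere from 15 to 42 mm above the bench, differently each time, so the depth below the rim is unknown. It gives very little under load. Origin at the centre of its underside, z up.
- vial_yellow_mid (a point): Left alone: a vial like the other two (28 x 61 mm) but with a yellow cap. The point is its centre.
- bottle_clear_mid (a point): Left alone: a clear bottle with a blue cap, otherwise like the amber one (44 x 80 mm). The point is its centre.
- tub_green_mid (a point): Left alone: a white tub with a green lid, otherwise like the blue-lidded one (46 x 56 mm). The point is its centre.

How it is judged:
By the outcome, as a careful person would: the job done as asked, in the order asked, and still so for the second after the job is handed in, with the robot touching nothing.
It also fails if it takes over 133 s, if anything falls off the work surface, if the arm or the gripper's body presses on something with over 40 N, if the wrist force passes 120 N, or if a joint passes its speed limit or range.

### The arm

A 6-joint arm with a two-finger parallel gripper is mounted at the origin on the work surface. World frame = base frame: x ahead of the robot, y to its left, z up, the work surface at z = 0. Lengths are in m, angles in rad, forces in N, time in s.
With the tool pointing down it reaches from about 0.325 to 0.85 m from the base axis. Payload 4.4 kg.
Tool frame: the origin (TCP) lies midway between the tips of the shut fingers; the grasp point (between the pads) lies 19 mm behind it; z points along the fingers, y is the line along which they close (so a half turn about z gives the same grasp; the last joint's range is limited). The gripper opens to 94 mm and grips with 3 to 60 N. Pads are 16 mm wide; open, the fingers measure 119 mm over their backs; the gripper's body (75 mm by 177 mm) begins 78 mm behind the grasp point.
Start: joints at [1.054, 0.207, 1.542, -0, 1.393, -0.15], TCP at [0.206, 0.537, 0.174] pointing down, gripper open.
Joint ranges: [-2.73, 2.73], [-0.86, 2.22], [0.23, 2.46], [-1.11, 4.25], [0.08, 2.63], [-2.82, 2.82]. Speed limits (rad/s): [2.79, 2.79, 3.14, 3.14, 3.14, 3.14].

### API

Orientations are given as a unit quaternion [w, x, y, z].
In Python, from workcell import arm, eyes gives the robot as it stands. Calls block until the motion is done:
- arm.reach(position, orientation): joint-space move of the TCP to a pose.
- arm.move_straight(position, attitude=None, rate=0.15): straight line of the TCP; attitude=None keeps the orientation; rate is the mean speed in m/s.
- arm.move_j(angles): joint-space move.
- arm.set_gripper(opening): finger opening in m; the grip force is fixed at half the most; returns when the fingers have stopped.
- arm.sleep(seconds).
- arm.ik(position, orientation): joint angles nearest the present ones, or None.
- arm.sense(): the state.
- eyes.grab_frame(name): name is "scene" or "top" or "wrist"; returns the picture (480x640x3 uint8, red, green, blue); there is no depth.
- eyes.camera_model(name): a dict with "fovy" (degrees; the focal length in pixels is half the picture's height over the tangent of half this angle, whatever the lens; pixels are square), "cx", "cy" (the principal point, pixels), "rvec" (rotation vector, rad) and "tvec" (3), from world to camera coordinates, as OpenCV has them. Camera axes: x right, y down, z forward; pixel columns grow to the right and rows downward; lengths in m; the calibration is good to about 2 mm. The wrist camera is an equidistant fisheye: a pixel r from the principal point sees the ray r / f radians off the axis. A picture is of the moment at which its call begins: read the wrist's pose just before it. camera_model takes no time and is no camera call; for the wrist camera it gives the pose at the moment of the call.
A pose or a line that the arm cannot do raises arm.MotionError and nothing moves.
- arm.hand_in(): hands the job in; it is judged then, once.
The state is a dict: "time_s": time; "joints": joint angles; "joint_velocities": joint speeds; "joint_efforts": joint torques, N m; "tcp_pos": TCP position; "ee_rot": TCP orientation; "force": force on the tool from outside, world axes, zero at the start; "torque": the same for the moment, N m; "width": finger opening in m; "grasp_force": force on a finger pad.
Only numpy, scipy, OpenCV 4.12 (cv2) and the standard library are available. Lean on these libraries where they do the work, as an engineer would, in place of code of your own. Each camera call takes 0.05 s, during which the arm holds its last target. There are 200 camera calls.

## Working session

There is one attempt and no reset: what is moved stays moved. The work goes in short steps, each a Python script; the robot and the scene stay as the last script left them, time stands still between calls to the robot, and variables do not carry over. Pictures are saved under pics/ and viewed, at most 14 in all, crops included, and the job is handed in when it is done.

```bash
ls; mkdir -p pics; python3 - <<'E'
from workcell import arm, eyes
import cv2
for n in("top","scene"):
    cv2.imwrite(f"pics/{n}0.png",eyes.grab_frame(n)[:,:,::-1]); print(eyes.camera_model(n))
s=arm.sense();print(s["time_s"],s["tcp_pos"],s["ee_rot"],s["width"],s["force"])
E
```

```text
pics
{'fovy': 49.199576091439845, 'cx': 322.9490691271702, 'cy': 246.1482972074497, 'rvec': array([ 2.19784183, -2.20805648,  0.07198521]), 'tvec': array([0.0061563 , 0.576633  , 1.06043488])}
{'fovy': 49.64052097880256, 'cx': 320.347300401155, 'cy': 241.47098399557953, 'rvec': array([ 2.27752566,  0.86138562, -0.31838525]), 'tvec': array([-0.41126191, -0.24007407,  1.15645265])}
0.1 [0.20580487 0.53604568 0.17299504] [-3.50861198e-04  1.82369555e-01  9.83229501e-01 -9.85481781e-04] 0.0943029526624476 [ 0.20129271  0.0009274  -0.29416636]
```

View pics/top0.png

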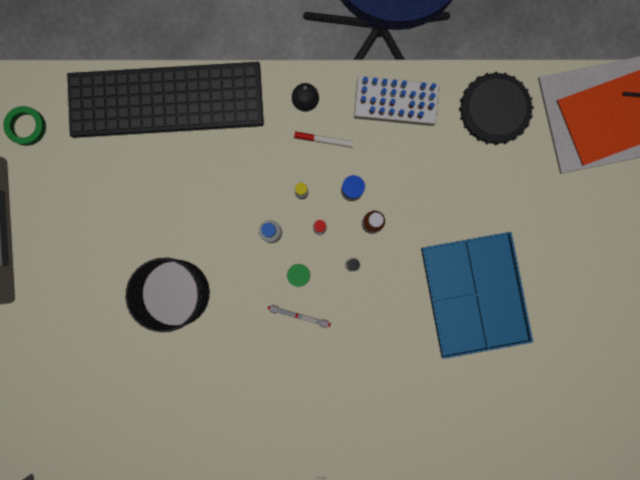

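View pics/scene0.png

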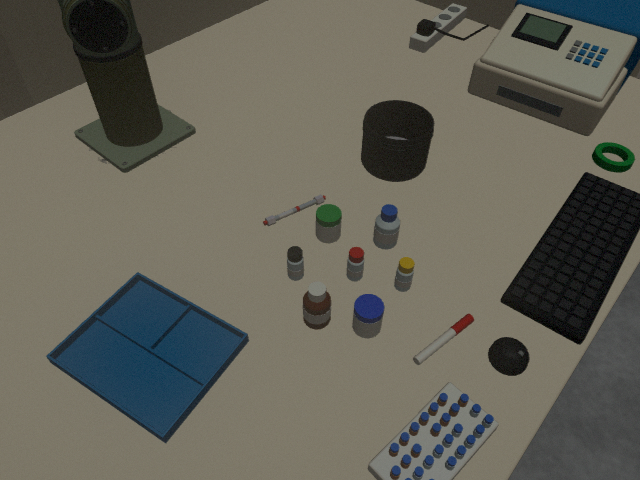

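The top view shows red (320,227), black (353,265), amber (375,219), blue tub (353,187), column (268,308)–(329,324), the tray around (478,295) and the keg around (168,295). The long compartment is on the tray's right, and the scene view agrees. Next I'll measure these by colour mask.

```bash
cat > h.py <<'E'
from workcell import arm, eyes
import numpy as np, cv2
from scipy.spatial.transform import Rotation as R
def K(c): f=240/np.tan(np.radians(c["fovy"])/2); return np.array([[f,0,c["cx"]],[0,f,c["cy"]],[0,0,1.]])
def cast(c,uv,z):
    M=cv2.Rodrigues(c["rvec"])[0]; o=-M.T@c["tvec"]
    d=M.T@np.linalg.inv(K(c))@[uv[0],uv[1],1.]; return (o+d*(z-o[2])/d[2])[:2]
def blob(hsv,lo,hi,box):
    m=cv2.inRange(hsv,np.array(lo),np.array(hi)); k=np.zeros_like(m); x0,y0,x1,y1=box; k[y0:y1,x0:x1]=255
    n,l,s,c=cv2.connectedComponentsWithStats(m&k); i=1+np.argmax(s[1:,4]); return c[i],s[i],l==i
E
python3 - <<'E'
from h import *
for v in("top","scene"):
    c=eyes.camera_model(v); im=cv2.imread(f"pics/{v}0.png"); h=cv2.cvtColor(im,cv2.COLOR_BGR2HSV)
    b=lambda u,w,r=14:(u-r,w-r,u+r,w+r)
    red=cv2.cvtColor(np.roll(im,0),cv2.COLOR_BGR2HSV); red[...,0]=(red[...,0].astype(int)+90)%180
    P=dict(top=dict(red=(320,227),black=(353,265),amber=(375,219),blue=(353,187),yellow=(301,190),clear=(268,230),green=(298,275)),
      scene=dict(red=(356,253),black=(295,253),amber=(317,291),blue=(369,305),yellow=(405,264),clear=(389,211),green=(328,214)))[v]
    cfg=dict(red=([80,110,60],[100,255,255],.061),black=([0,0,0],[180,120,75],.061),amber=([0,0,130],[180,60,255],.08),blue=([105,130,60],[130,255,255],.056),yellow=([20,140,60],[35,255,255],.061),clear=([100,110,60],[130,255,255],.08),green=([50,100,40],[85,255,255],.056))
    for k,(lo,hi,z) in cfg.items():
        p,s,_=blob(red if k=="red" else h,lo,hi,b(*P[k],r=14 if v=="top" else 18)); 
        if k=="amber" : print(s)
        print(v,k,p.round(1),s[2:],cast(c,p,z).round(4), "capmid",cast(c,p,z-.007).round(4))
    print(h[295,478 if v=="top" else 0],h[300,300])
c=eyes.camera_model("top"); im=cv2.imread("pics/top0.png"); h=cv2.cvtColor(im,cv2.COLOR_BGR2HSV)
p,s,m=blob(h,[95,120,40],[115,255,255],(400,215,560,375))
cn=max(cv2.findContours(m.astype(np.uint8),0,1)[0],key=cv2.contourArea)
W=np.array([cast(c,q[0],.012) for q in cn],np.float32); print("tray",cv2.minAreaRect(W))
# column: difference from table brightness/chroma
bg=cv2.medianBlur(im,51); d=np.abs(im.astype(int)-bg).sum(2); m=np.zeros(d.shape,np.uint8); m[296:336,258:340]=(d>40)[296:336,258:340]
n,l,st,ce=cv2.connectedComponentsWithStats(cv2.morphologyEx(m,cv2.MORPH_CLOSE,np.ones((5,5)))); i=1+np.argmax(st[1:,4])
ys,xs=np.nonzero(l==i); W=np.array([cast(c,q,.0075) for q in zip(xs,ys)],np.float32); print("column",st[i],cv2.minAreaRect(W))
# keg
m=np.zeros(d.shape,np.uint8); m[245:345,115:220]=(h[...,2]<70)[245:345,115:220]
cn=max(cv2.findContours(m,0,1)[0],key=cv2.contourArea); e=cv2.fitEllipse(cv2.convexHull(cn)); print("keg hull",e)
o=im.copy(); o[l==i]=(0,255,0); cv2.drawContours(o,[cn],-1,(0,0,255),1)
cv2.imwrite("pics/z.png",cv2.resize(o[170:370,100:400],None,fx=2.6,fy=2.6))
E
```

```text
top red [319.4 225.6] [ 12  12 118] [0.6148 0.0109] capmid [0.6154 0.0108]
top black [353.  264.5] [ 13  12 115] [ 0.5381 -0.0545] capmid [ 0.5382 -0.055 ]
[361 205  28  28 312]
top amber [377.2 213.6] [ 28  28 312] [ 0.636  -0.1007] capmid [ 0.6368 -0.1016]
top blue [352.9 186.5] [ 23  22 394] [ 0.6928 -0.0559] capmid [ 0.6939 -0.0564]
top yellow [300.8 188.4] [ 12  12 113] [0.6885 0.0473] capmid [0.6896 0.0475]
top clear [268.3 229.5] [ 14  14 156] [0.606  0.1096] capmid [0.6066 0.1102]
top green [298.1 274.9] [ 22  22 375] [0.5181 0.0533] capmid [0.5181 0.0535]
[103 163 114] [ 23  40 152]
scene red [356.1 253.7] [ 15  16 172] [0.6168 0.0081] capmid [0.6133 0.0131]
scene black [294.5 258.1] [ 16  25 312] [ 0.5481 -0.0656] capmid [ 0.5439 -0.0614]
[314 283   2   2   2]
scene amber [314.5 283.5] [2 2 2] [ 0.6161 -0.0933] capmid [ 0.6126 -0.0894]
scene blue [368.8 306. ] [ 29  25 567] [ 0.6936 -0.0571] capmid [ 0.691  -0.0529]
scene yellow [406.4 264. ] [ 15  16 173] [0.6906 0.0447] capmid [0.688  0.0501]
scene clear [389.  209.8] [ 15  11 135] [0.6064 0.1096] capmid [0.6027 0.1158]
scene green [328.3 213. ] [ 25  18 353] [0.5186 0.053 ] capmid [0.5142 0.0584]
[ 22  45 126] [ 22  37 125]
tray ((0.47619277238845825, -0.3118351101875305), (0.2280738800764084, 0.1879633367061615), 9.892711639404297)
column [267 304  65  25 448] ((0.43408194184303284, 0.053712695837020874), (0.13622894883155823, 0.018740834668278694), 73.64319610595703)
keg hull ((166.700927734375, 294.0130920410156), (73.47824096679688, 83.97554779052734), 79.33165740966797)
```

View pics/z.png

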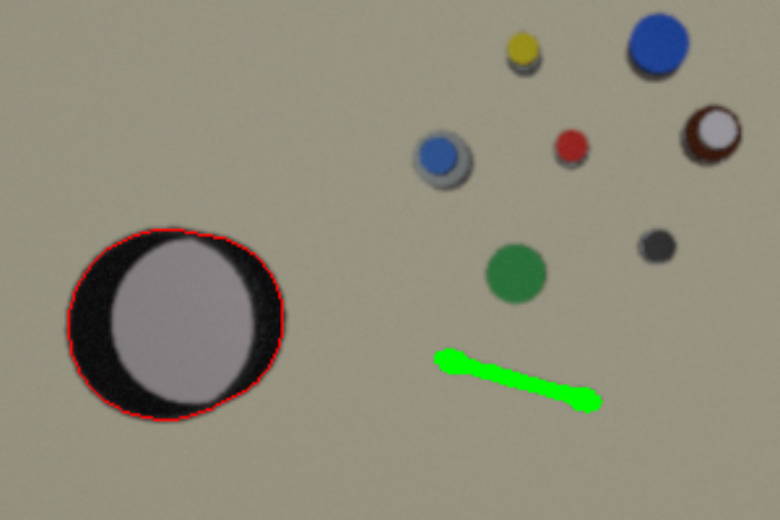

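Those blobs match the given sizes, and the top and scene views agree. The amber mask was loose, so I'll redo it with a tighter one, fit the keg rim, then pick up the column.

```bash
cat >> h.py <<'E'
def quat(phi):  # tool z down, tool y (closing line) at angle phi in the plane
    y=np.array([np.cos(phi),np.sin(phi),0]); z=np.array([0,0,-1.]); q=R.from_matrix(np.c_[np.cross(y,z),y,z]).as_quat(); return q[[3,0,1,2]]
def go(xy,z,phi):
    J=np.array(arm.sense()["joints"]); best=None
    for p in(phi,phi+np.pi):
        s=arm.ik([*xy,z],quat(p))
        if s is not None and (best is None or abs(np.array(s)-J).max()<best[0]): best=(abs(np.array(s)-J).max(),p)
    arm.reach([*xy,z],quat(best[1]))
def line(xy,z,rate=.15): arm.move_straight([*xy,z],rate=rate)
def rep(t=""):
    s=arm.sense(); print(t,"t%.1f"%s["time_s"],np.round(s["tcp_pos"],4),"F",np.round(s["force"],1),"w%.4f"%s["width"],"g%.1f"%s["grasp_force"])
TRAY=np.array([.4762,-.3118]); TY=np.radians(9.9)
def tray(x,y): c,s=np.cos(TY),np.sin(TY); return TRAY+[c*x-s*y,s*x+c*y]
COL=np.array([.4341,.0537]); CA=np.radians(73.6)
E
python3 - <<'E'
from h import *
from scipy.optimize import least_squares
c=eyes.camera_model("top"); im=cv2.imread("pics/top0.png"); h=cv2.cvtColor(im,cv2.COLOR_BGR2HSV)
p,s,m=blob(h,[110,0,125],[180,60,255],(366,210,386,230)); print("amber",p,s,cast(c,p,.08))
m=np.zeros(h.shape[:2],np.uint8); m[245:345,115:220]=(h[...,2]<70)[245:345,115:220]
cn=max(cv2.findContours(m,0,1)[0],key=cv2.contourArea)[:,0]
W=np.array([cast(c,q,.105) for q in cn if q[0]<165])
r=least_squares(lambda a:np.hypot(*(W-a[:2]).T)-a[2],[.5,.3,.07]); print("keg",r.x,abs(r.fun).max())
p0=CA+np.pi/2
go(COL,.10,p0); arm.set_gripper(.035); rep("above")
cv2.imwrite("pics/w1.png",eyes.grab_frame("wrist")[:,:,::-1])
line(COL,.004,.08); rep("low")
E
```

```text
amber [375.77464789 219.32394366] [369 213  14  14 142] [ 0.62483986 -0.09795098]
keg [0.48349977 0.30420204 0.06726113] 0.0012561823732031574
above t3.1 [0.4341 0.0537 0.1   ] F [-0.5  0.1 -0.1] w0.0356 g0.0
low t4.5 [0.4348 0.0537 0.0045] F [ 0.3 -0.2 -0.7] w0.0349 g0.0
```

View pics/w1.png

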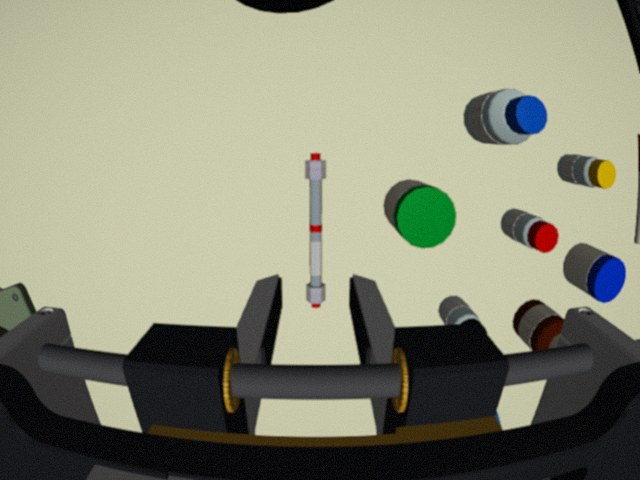

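The wrist view shows the column centred between the fingers and aligned (centre about (316,228), ends (316,155) and (316,305)). I'll grip, lift and place it.

```bash
python3 - <<'E'
from h import *
line(COL,.003,.05); arm.set_gripper(.0); rep("grip"); z0=arm.sense()["tcp_pos"][2]
line(COL,.12,.12); rep("lift")
cv2.imwrite("pics/w2.png",eyes.grab_frame("wrist")[:,:,::-1])
d=tray(0,-.047); print(d)
go(d,.12,TY+np.pi/2); rep("over")
cv2.imwrite("pics/w3.png",np.vstack([eyes.grab_frame("wrist"),eyes.grab_frame("top")])[:,:,::-1][:,:,:])
E
python3 -c "
import cv2;a=cv2.imread('pics/w2.png');b=cv2.imread('pics/w3.png');cv2.imwrite('pics/w23.png',cv2.resize(cv2.hconcat([a,b[:480]]),(800,300)))"
```

```text
grip t5.4 [0.4341 0.0537 0.003 ] F [0.4 0.1 0.3] w0.0001 g0.0
lift t6.5 [0.4333 0.0537 0.1191] F [0.  0.5 0.5] w0.0006 g0.0
[ 0.48428067 -0.35810014]
over t8.1 [ 0.4846 -0.3568  0.1199] F [ 0.6  0.2 -0.2] w0.0003 g0.0
```

View pics/w23.png

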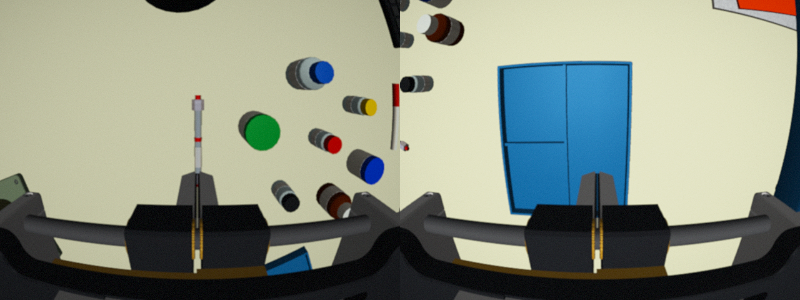

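The fingers closed on nothing, and the column is still on the bench. I'll check its position with the wrist camera (already-saved picture, same arm pose).

```bash
cat >> h.py <<'E'
def wcast(c,uv,z):
    f=240/np.tan(np.radians(c["fovy"])/2); v=np.array(uv,float)-[c["cx"],c["cy"]]; r=np.hypot(*v); t=r/f
    d=np.array([*(v/max(r,1e-9)*np.sin(t)),np.cos(t)]); M=cv2.Rodrigues(c["rvec"])[0]; o=-M.T@c["tvec"]; d=M.T@d
    return (o+d*(z-o[2])/d[2])[:2]
E
python3 - <<'E'
from h import *
go(COL,.14,CA+np.pi/2); rep()
c=eyes.camera_model("wrist"); im=eyes.grab_frame("wrist"); h=cv2.cvtColor(im,cv2.COLOR_RGB2HSV)
m=((h[...,0]<8)|(h[...,0]>170))&(h[...,1]>120)&(h[...,2]>60); m[:, :250]=0; m[:,380:]=0
n,l,s,ce=cv2.connectedComponentsWithStats(m.astype(np.uint8))
for i in range(1,n):
    if s[i,4]>8: print(ce[i].round(1),s[i],wcast(c,ce[i],.0075).round(4))
print({k:np.round(v,3) for k,v in c.items()})
t=eyes.camera_model("top"); top=cv2.imread("pics/top0.png")
hh=cv2.cvtColor(top,cv2.COLOR_BGR2HSV); mm=((hh[...,0]<10)|(hh[...,0]>168))&(hh[...,1]>90); mm[:296]=0;mm[336:]=0;mm[:,:258]=0;mm[:,340:]=0
n,l,s,ce=cv2.connectedComponentsWithStats(mm.astype(np.uint8))
for i in range(1,n): print("top",ce[i].round(1),s[i,4],cast(t,ce[i],.0075).round(4))
cv2.imwrite("pics/w4.png",im[:,:,::-1])
sc=eyes.grab_frame("scene"); cv2.imwrite("pics/s4.png",sc[:,:,::-1])
E
```

```text
t9.7 [0.4347 0.053  0.1402] F [ 0.7  0.2 -0. ] w0.0003 g0.0
[314.2 154.4] [311 152   8   6  42] [0.4518 0.1154]
[314.4 218.2] [310 215  10   7  59] [0.435 0.058]
{'fovy': np.float64(65.706), 'cx': np.float64(315.282), 'cy': np.float64(241.129), 'rvec': array([-2.852,  0.414,  0.055]), 'tvec': array([-0.401,  0.15 ,  0.403])}
top [268.5 307. ] 6 [0.4526 0.1156]
top [296.2 315.2] 13 [0.4355 0.059 ]
top [329.1 324.3] 9 [ 0.4166 -0.0084]
```

View pics/w4.png

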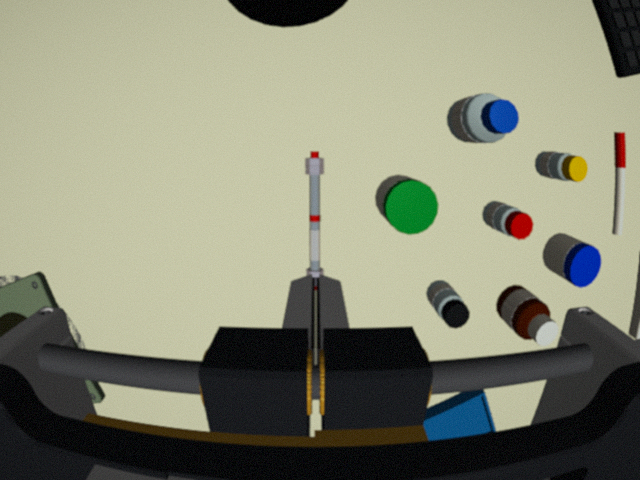

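The column's position is confirmed by the red plugs to within about 1 mm, so the fingers must have closed over or around it. I'll repeat it lower down, close in stages and watch.

```bash
python3 - <<'E'
from h import *
arm.set_gripper(.03); line(COL,.02,.15); line(COL,.002,.05); rep("low")
P=[eyes.grab_frame("wrist")[200:440,180:460],eyes.grab_frame("scene")[130:280,200:400]]
for w in(.02,.014,.01,.005,0): arm.set_gripper(w); rep(w)
P+=[eyes.grab_frame("wrist")[200:440,180:460],eyes.grab_frame("scene")[130:280,200:400]]
P=[cv2.resize(p,(400,300)) for p in P]
cv2.imwrite("pics/c5.png",np.vstack([np.hstack(P[:2]),np.hstack(P[2:])])[:,:,::-1])
E
```

```text
low t11.9 [0.4337 0.0537 0.0016] F [-0.  -0.8 -0. ] w0.0300 g0.0
0.02 t12.4 [0.4342 0.0537 0.0021] F [-0.4 -0.3 -0.7] w0.0202 g0.0
0.014 t12.8 [0.4341 0.0537 0.002 ] F [ 0.1 -0.2 -0.6] w0.0139 g0.0
0.01 t13.1 [0.4341 0.0537 0.002 ] F [-0.   0.3  0.3] w0.0103 g0.0
0.005 t13.4 [0.4341 0.0537 0.002 ] F [-0.6  0.5  0.7] w0.0049 g0.0
0 t13.7 [0.4341 0.0537 0.002 ] F [ 0.6  1.1 -0.6] w0.0004 g0.0
```

View pics/c5.png

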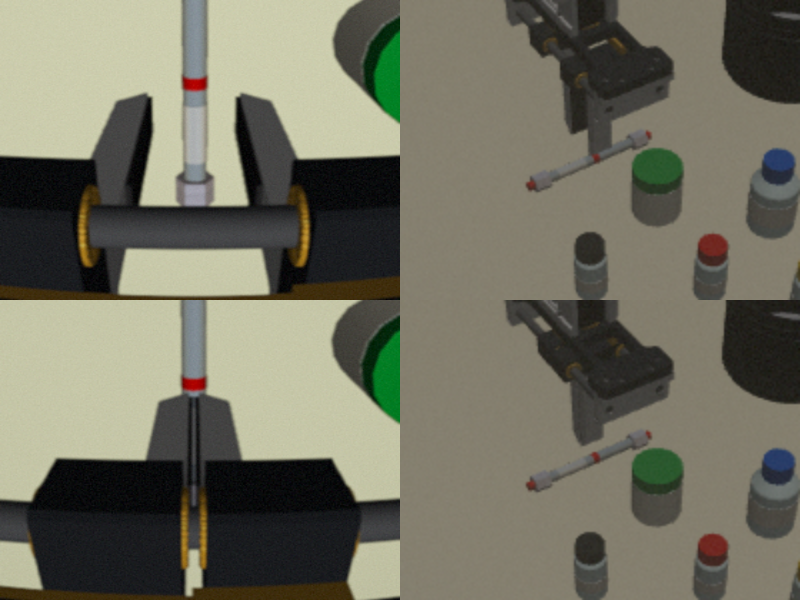

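Shut, the fingertips appear to be hanging above the column. I'll project the TCP into the scene view to get their real height.

```bash
python3 - <<'E'
from h import *
c=eyes.camera_model("scene")
for p in([.434,.0537,.002],[.434,.0537,.012],[.434,.0537,.022],[.434,.0537,.032],[.414,.0537,.002]):
    print(p,cv2.projectPoints(np.array([p]),c["rvec"],c["tvec"],K(c),None)[0].ravel().round(1))
s=arm.sense(); print(s["joints"],s["ee_rot"],s["tcp_pos"])
im=eyes.grab_frame("scene")[130:280,220:370]; t=eyes.grab_frame("top")[260:380,240:360]
cv2.imwrite("pics/c6.png",np.hstack([cv2.resize(im,(600,600))[:,100:500],cv2.resize(t,(600,600))[:,100:500]])[:,:,::-1])
E
```

```text
[0.434, 0.0537, 0.002] [294.5 212. ]
[0.434, 0.0537, 0.012] [294.3 208.2]
[0.434, 0.0537, 0.022] [294.2 204.4]
[0.434, 0.0537, 0.032] [294.  200.6]
[0.414, 0.0537, 0.002] [286.9 207.1]
[-7.52436230e-02  1.48514416e-01  2.01589480e+00 -6.07350507e-06
  9.77219016e-01  2.10943987e-01] [-9.79895523e-06  8.00716460e-01  5.99043530e-01 -1.50561394e-05] [0.43407439 0.0537196  0.0019985 ]
```

View pics/c6.png

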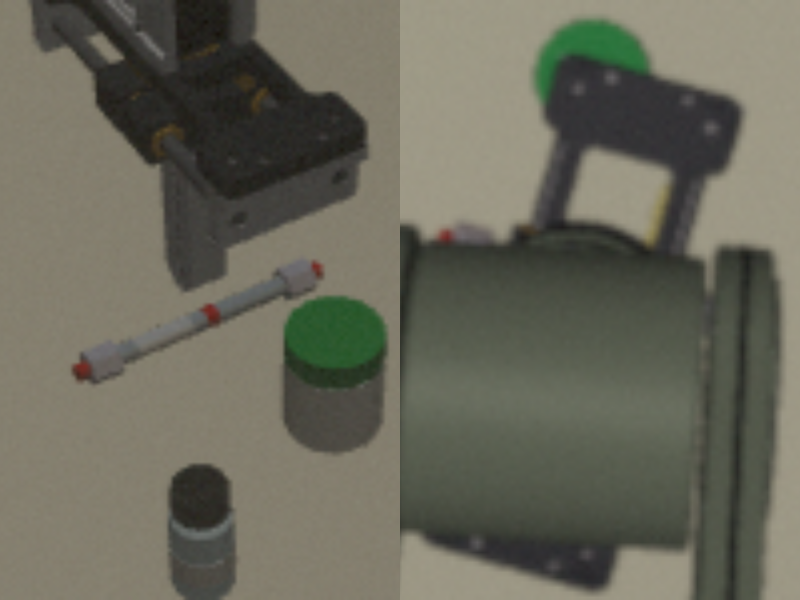

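```bash
python3 - <<'E'
from h import *
rep()
def ray(c,uv,fish):
    M=cv2.Rodrigues(c["rvec"])[0]; o=-M.T@c["tvec"]; a=[cast,wcast][fish](c,uv,0.); d=np.array([*a,0])-o; return o,d/np.linalg.norm(d)
w=eyes.camera_model("wrist"); s=eyes.camera_model("scene"); im=eyes.grab_frame("wrist")
print("cam",(-cv2.Rodrigues(w["rvec"])[0].T@w["tvec"]).round(4))
u=np.array([np.cos(CA),np.sin(CA)])
for n,c,uv,f in(("w",w,(316,276),1),("s",s,(293.5,199.5),0),("s corner",s,(291.8,202),0)):
    o,d=ray(c,uv,f)
    for off in(0,.008):
        p=COL+u*off; h=d[:2]; t=((p-o[:2])@h)/(h@h); q=o+t*d; print(n,off,"z",q[2].round(4),"miss",np.linalg.norm(q[:2]-p).round(4))
E
```

```text
t13.9 [0.4341 0.0537 0.002 ] F [ 0.3 -0.4  0.2] w0.0006 g0.0
cam [0.455  0.125  0.2127]
w 0 z 0.0125 miss 0.0001
w 0.008 z 0.034 miss 0.0001
s 0 z 0.0349 miss 0.001
s 0.008 z 0.0313 miss 0.008
s corner 0 z 0.0287 miss 0.0043
s corner 0.008 z 0.025 miss 0.0114
```

Both views put the true fingertips about 28 mm above the reported TCP, so the tool-length calibration is off. I'll measure it by gently touching the bare bench with shut fingers.

```bash
cat >> h.py <<'E'
def touch(xy,z,zmin,step=.001,thr=2.5,rate=.03):
    arm.sleep(.1); f0=np.mean([arm.sense()["force"][2] for _ in range(3)])
    while z>zmin:
        z-=step; line(xy,z,rate); f=arm.sense()["force"][2]-f0
        if f>thr:
            arm.sleep(.05); f=arm.sense()["force"][2]-f0
            if f>thr: print("touch z",round(z,4),"f",round(f,2)); return z
    print("no touch",z,f); return None
E
python3 - <<'E'
from h import *
line(COL,.06,.2); q=np.array([.40,-.08]); go(q,.02,CA+np.pi/2); line(q,-.012,.06); rep()
touch(q,-.012,-.045,.0015); rep(); p=arm.sense()["tcp_pos"]; line(q,.02,.1); rep()
E
```

```text
t15.7 [ 0.3999 -0.0799 -0.0122] F [ 0.4 -0.7  0.3] w0.0006 g0.0
touch z -0.0315 f 4.8
 t19.1 [ 0.4003 -0.0801 -0.0311] F [-1.3  0.6  4.1] w0.0003 g2.5
 t19.8 [ 0.3996 -0.0798  0.0196] F [-0.4  0.7  1. ] w0.0002 g0.0
```

The true tips sit 30.5 mm above the reported TCP. I'll build that offset into the helpers and do the column again.

```bash
sed -i 's/^def go(xy,z,phi):/DZ=-.0305  # reported TCP minus true tip height; all z below are true tip heights\ndef go(xy,z,phi):\n    z=z+DZ/; s/^def line.*/def line(xy,z,rate=.15): arm.move_straight([*xy,z+DZ],rate=rate)/' h.py
python3 - <<'E'
from h import *
go(COL,.05,CA+np.pi/2); arm.set_gripper(.03); line(COL,.003,.08); rep("low"); arm.set_gripper(0); rep("grip")
line(COL,.07,.12); rep("lift")
d=tray(0,-.047)
if arm.sense()["width"]>.005:
    go(d,.07,TY+np.pi/2); rep("over")
    cv2.imwrite("pics/w7.png",eyes.grab_frame("wrist")[:,:,::-1])
E
```

```text
low t21.8 [ 0.4344  0.0537 -0.0274] F [ 0.7 -0.5  0.3] w0.0297 g0.0
grip t22.2 [ 0.4345  0.0537 -0.027 ] F [-1.2  0.1  3.2] w0.0094 g30.0
lift t23.0 [0.4333 0.0537 0.0389] F [-0.2  0.1 -1.6] w0.0089 g30.0
over t24.5 [ 0.4844 -0.3566  0.0392] F [ 0.7 -0.4 -1. ] w0.0087 g30.0
```

View pics/w7.png

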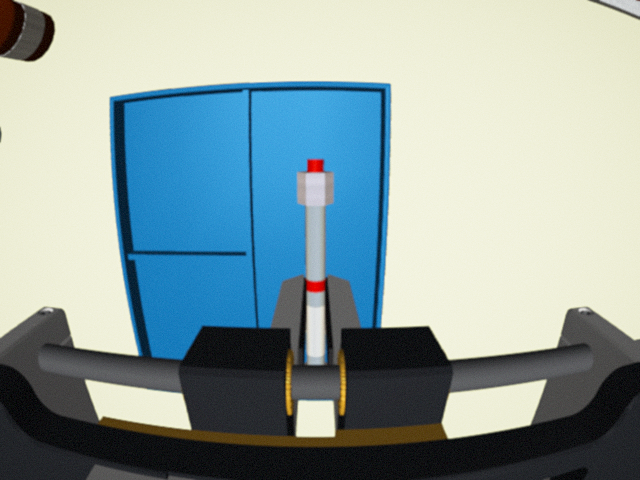

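The column is held, aligned with the tray and centred over the long compartment. Lower it until it touches, then do the bottle.

```bash
cat >> h.py <<'E'
AMB=np.array([.6248,-.098]); TUB=np.array([.693,-.056]); RED=np.array([.615,.0108]); BLK=np.array([.538,-.0547]); KEG=np.array([.4835,.3042])
def pick(xy,h,phi,w,up=.13):
    go(xy,up,phi); arm.set_gripper(w); line(xy,h,.15); rep("low"); arm.set_gripper(0); rep("grip"); line(xy,up,.15); rep("lift")
E
python3 - <<'E'
from h import *
d=tray(0,-.047); line(d,.0105,.1); touch(d,.0105,.0055,.001,1.5); arm.set_gripper(.03); line(d,.06,.15); rep("released")
pick(AMB,.018,np.radians(123),.062)
if arm.sense()["width"]>.03:
    d=tray(.0565,.0445); go(d,.13,TY); cv2.imwrite("pics/w8.png",eyes.grab_frame("wrist")[:,:,::-1]); rep("over",)
E
```

```text
touch z 0.0065 f 6.28
released t27.5 [ 0.4843 -0.3581  0.0296] F [-0.2 -0.6  0.1] w0.0301 g0.0
low t30.2 [ 0.6259 -0.0983 -0.0115] F [ 0.7  0.5 -0.4] w0.0618 g0.0
grip t30.7 [ 0.6256 -0.0981 -0.0114] F [-0.   1.4  4.5] w0.0434 g30.0
lift t31.6 [ 0.6237 -0.0977  0.0981] F [-0.4  0.1 -0.9] w0.0432 g30.0
over t32.9 [ 0.5243 -0.2577  0.0991] F [ 0.4 -0.6 -0.5] w0.0431 g30.0
```

View pics/w8.png

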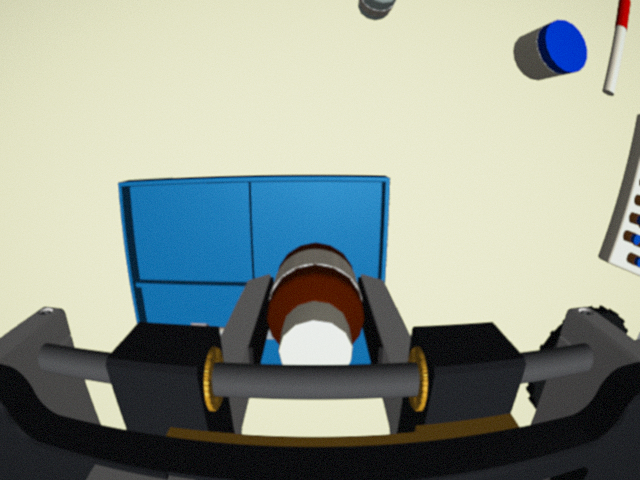

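The bottle is held over the far square pocket. Lower and release it, then do the tub in the other pocket.

```bash
cat >> h.py <<'E'
def place(xy,nom,w,up=.13,thr=1.5):
    line(xy,nom+.004,.1); z=touch(xy,nom+.004,nom-.004,.0007,thr); 
    if z is None: rep("NOT TOUCHED"); return
    arm.set_gripper(w); line(xy,up,.15); rep("placed")
E
python3 - <<'E'
from h import *
place(tray(.0565,.0445),.022,.062)
pick(TUB,.016,np.radians(0),.066)
if arm.sense()["width"]>.03:
    d=tray(-.0565,.0445); go(d,.13,TY); place(d,.020,.062)
    go(RED,.16,np.radians(-60)); arm.set_gripper(.05)
    cv2.imwrite("pics/t9.png",eyes.grab_frame("top")[:,:,::-1]); rep()
E
```

```text
touch z 0.0225 f 4.4
placed t36.9 [ 0.5234 -0.2577  0.0985] F [-0.7 -0.5 -0.8] w0.0621 g0.0
low t39.1 [ 0.6942 -0.0562 -0.0133] F [-0.1 -0.2  1.1] w0.0661 g0.0
grip t39.6 [ 0.6938 -0.0561 -0.0134] F [-0.6 -0.4  3.7] w0.0455 g30.0
lift t40.5 [ 0.6918 -0.0558  0.098 ] F [-0.2  0.3 -0.6] w0.0456 g30.0
touch z 0.0205 f 6.33
placed t45.8 [ 0.4122 -0.277   0.0986] F [-0.4  0.7 -0.9] w0.0620 g0.0
 t47.6 [0.615  0.0105 0.1296] F [-0.6 -0.   0.3] w0.0501 g0.0
```

View pics/t9.png

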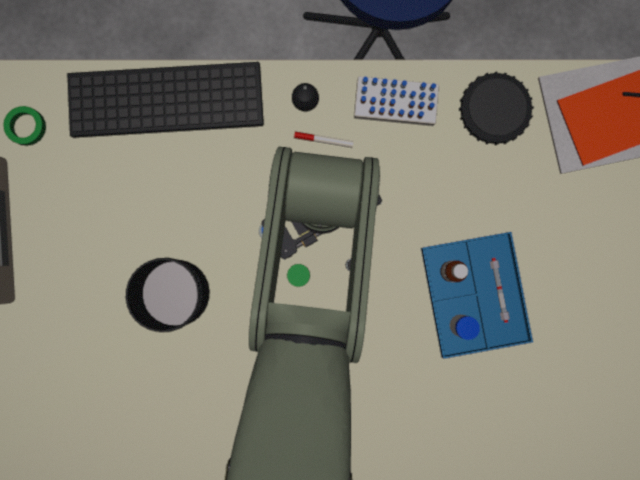

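The top view shows the column in the long compartment (500,290), the amber bottle (455,271) and the tub (466,327) in their pockets, all well clear of the walls. Next, the red vial goes to the keg.

```bash
cat >> h.py <<'E'
u=np.array([np.cos(.56),np.sin(.56)]); PHI=.56+np.pi/2
def tokeg(xy,d):
    pick(xy,.014,np.radians(-60),.05,up=.18)
    if arm.sense()["width"]<.02: print("MISS"); return
    go(d,.18,PHI); rep("over"); cv2.imwrite(f"pics/k{int(arm.sense()['time_s'])}.png",eyes.grab_frame("wrist")[:,:,::-1])
    line(d,.062,.1); z=touch(d,.062,.024,.001,1.6)
    if z is None: rep("NO TOUCH"); return
    arm.set_gripper(.042); line(d,.18,.12); rep("placed")
E
python3 - <<'E'
from h import *
tokeg(RED,KEG+.021*u)
E
```

```text
low t49.3 [ 0.6162  0.0107 -0.0153] F [-0.1 -0.3  0.2] w0.0501 g0.0
grip t49.8 [ 0.6154  0.0108 -0.0159] F [-0.3 -0.4  2.1] w0.0270 g30.0
lift t51.1 [0.614  0.0109 0.1481] F [ 0.2 -0.7  0.1] w0.0270 g30.0
over t52.3 [0.5019 0.3144 0.1494] F [ 0.6  0.3 -0.5] w0.0272 g30.0
touch z 0.041 f 2.13
placed t61.1 [0.5005 0.315  0.1483] F [-0.6 -0.   0.1] w0.0420 g0.0
```

```bash
python3 - <<'E'
from h import *
tokeg(BLK,KEG-.021*u)
cv2.imwrite("pics/w10.png",eyes.grab_frame("wrist")[:,:,::-1])
E
python3 -c "
import cv2,glob;f=sorted(glob.glob('pics/k*.png'))[-1];cv2.imwrite('pics/kk.png',cv2.resize(cv2.hconcat([cv2.imread(f),cv2.imread('pics/w10.png')]),(800,300)))"
```

```text
low t64.1 [ 0.5391 -0.055  -0.0155] F [0.6 0.  0.7] w0.0500 g0.0
grip t64.6 [ 0.5384 -0.0548 -0.016 ] F [ 0.5 -0.3  2.8] w0.0272 g30.0
lift t65.9 [ 0.537  -0.0544  0.1482] F [ 0.6 -0.1 -0.6] w0.0276 g30.0
over t67.2 [0.4661 0.2922 0.1493] F [ 0.7  0.5 -0.8] w0.0274 g30.0
touch z 0.031 f 6.36
placed t78.3 [0.465  0.2927 0.1484] F [-0.3  0.2 -0.2] w0.0420 g0.0
```

View pics/kk.png

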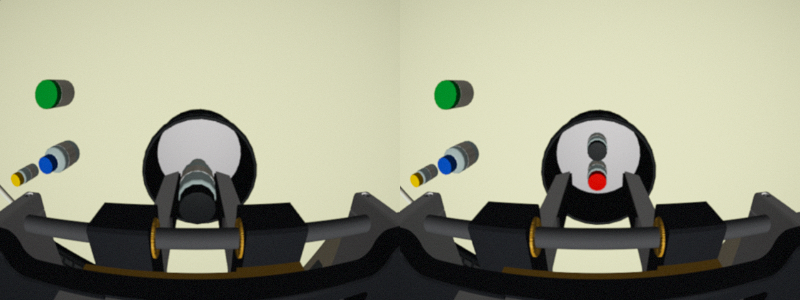

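Both vials stand side by side. But black touched at 31 mm and red at 41 mm on flat foam, so the red "touch" was probably sensor noise and it was let go about 10 mm early. I'll check where the red vial is, then grip it again and set it down properly with a stricter contact test.

```bash
python3 - <<'E'
from h import *
c=eyes.camera_model("wrist"); im=cv2.imread("pics/w10.png"); h=cv2.cvtColor(im,cv2.COLOR_BGR2HSV); h[...,0]=(h[...,0].astype(int)+90)%180
p,s,_=blob(h,[80,130,60],[100,255,255],(295,260,335,310)); print(p,s[2:],wcast(c,p,.078),wcast(c,p,.088),"released at",KEG+.021*u)
d=KEG+.021*u; go(d,.15,PHI); line(d,.032,.12); rep("low"); arm.set_gripper(0); rep("regrip")
if arm.sense()["width"]>.02:
    line(d,.039,.05); arm.sleep(.2); F=lambda: np.mean([(arm.sleep(.03),arm.sense()["force"][2])[1] for _ in range(5)])
    f0=F(); z=.036; line(d,z,.05)
    while z>.024:
        z-=.0007; line(d,z,.03); f=F()-f0
        if f>1.8: print("touch",z,f); break
    if f>1.8: arm.set_gripper(.042); line(d,.18,.12); rep("placed")
    else: rep("no touch")
E
```

```text
[315.1598878  289.17531557] [ 29  31 713] [0.49887029 0.31345156] [0.49541573 0.31128855] released at [0.50129236 0.31535491]
low t79.9 [0.5022 0.3158 0.0025] F [1.6 0.2 0.5] w0.0420 g0.0
regrip t80.2 [0.502  0.3157 0.0023] F [ 0. -0.  3.] w0.0272 g30.0
touch 0.0325 2.800504999681148
placed t85.1 [0.5005 0.315  0.1483] F [-0.3  0.  -0.3] w0.0420 g0.0
```

The red vial has now been lowered to a confirmed contact. I'll retract and take a last look.

```bash
python3 - <<'E'
from h import *
go([.38,.10],.22,PHI); rep()
a=eyes.grab_frame("top"); b=eyes.grab_frame("scene"); 
cv2.imwrite("pics/f.png",np.hstack([cv2.resize(a[150:380,100:560],(400,300)),cv2.resize(b,(400,300))])[:,:,::-1])
E
```

```text
t86.0 [0.3806 0.1004 0.1896] F [-0.   0.2  0.7] w0.0423 g0.0
```

View pics/f.png

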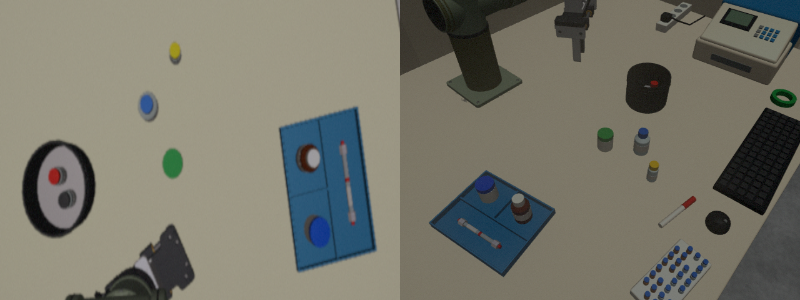

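Both kits are complete: the vials stand upright in the keg at about (55,176) and (66,199), the tray is filled correctly, and the rest of the stock hasn't moved.

```bash
python3 -c "
from workcell import arm
print(arm.hand_in())"
```

```text
the job is handed in; nothing more can be done
None
```

Both kits are made up and handed in at about 86 s; the one flaw is that the red vial was first released about 10 mm above the foam, probably on a false force reading, so I gripped it again and set it down on a confirmed touch.

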